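# Rack the check weights in order of size

### The arm

A 6-joint arm with a two-finger parallel gripper is mounted at the origin on a cart in front of the work surface, level with it; the furniture and walls round the work are solid. World frame = base frame: x ahead of the robot, y to its left, z up, the work surface at z = 0. Lengths are in m, angles in rad, forces in N, time in s.
With the tool pointing down it reaches from about 0.35 to 0.775 m from the base axis. Payload 7.3 kg.
Tool frame: the origin (TCP) lies between the finger pads; the fingertips stand ahead of it and the grasp point (between the pads) lies 6 mm ahead of it (robot.tip_extent is the x of the fingertips in the tool frame, in m); x points along the fingers, z is the direction in which the jaws open and shut, and the axes are right-handed (so a half turn about x gives the same grasp; the last joint's range is limited). The gripper opens to 92 mm and grips with 3 to 60 N. Pads are 19 mm wide; open, the fingers measure 130 mm over their backs; the gripper's body (75 mm by 190 mm) begins 47 mm behind the grasp point.
Start: joints at [-1.406, 0.342, 1.524, -0, 1.275, -0.146], TCP at [0.161, -0.5, 0.252] pointing down, gripper open.
Joint ranges: [-2.53, 2.53], [-0.77, 2.02], [0.04, 2.7], [-1, 4.14], [0.28, 2.66], [-3.11, 3.11]. Speed limits (rad/s): [2.57, 2.57, 3.14, 3.14, 3.14, 3.14].

### API

Orientations are given as [roll, pitch, yaw] about the fixed x, y, z axes, in that order (R = Rz(yaw) Ry(pitch) Rx(roll)).
In Python, from cell import robot gives the robot as it stands. The module is installed in compiled form; this text tells all that it offers.
- The arm moves only by the shell command python3 -m creep 'ROWS' [FORCE]. ROWS is JSON, a list of rows, each an object with "translation": the shift along the tool's x, y, z in m, a list of three; "twist": the turn, a rotation vector about the tool's x, y, z in rad, a list of three; "hand": the opening in per cent of the stroke, from 0 (shut) to 100 (fully open). A call has 1 to 5 rows; each row is the pose to reach, as a shift and turn from the pose measured when the call began, along the tool's axes at that moment; what a row does not reach only later rows make up. A row lasts 1/10 s, in which the tool goes at most 50 mm and 8.59 degrees, less where a joint would pass 70% of its speed; a pose out of reach is approached as far as the arm can. A call with a gripper value outside its range is refused whole. The fingers move at their own pace and stop on an object; FORCE is the grip in N (left out, the last holds). Time passes only in rows, so rows that repeat a pose let the fingers close. It gives the time, the measured TCP pose, the force and the opening at its end, in the units of the state.
- robot.observe(): the state, without advancing time (a new reading comes with each control period).
- robot.read_camera(name): name is "side" or "top"; returns the picture (400x640x3 uint8, blue, green, red); there is no depth.
- robot.calibration(name): a dict with "intrinsics" (3x3 intrinsics, pixels), "cam_to_world" (4x4, takes a point from camera to world coordinates). Camera axes: x right, y up, looking along -z (the intrinsics and any distortion apply to the point x, -y, -z); pixel columns grow to the right and rows downward; lengths in m; the calibration is good to about 2 mm. A picture is of the moment at which its call begins. calibration takes no time and is no camera call.
- robot.hand_in(): hands the job in, once; it reports no verdict.
The state is a dict: "time": time; "qpos": joint angles; "qvel": joint speeds; "joint_efforts": joint torques, N m; "tool_pos": TCP position; "tool_rot": TCP orientation; "contact_force": force on the tool from outside, world axes, zero at the start; "torque": the same for the moment, N m; "opening": finger opening in m.
Only numpy, scipy, OpenCV 4.12 (cv2) and the standard library are available. Lean on these libraries where they do the work, as an engineer would, in place of code of your own. Each camera call takes 0.05 s, during which the arm holds its last target. There are 200 camera calls.

### The job

Stand the four steel check weights on the rack, one upright on the middle of each black rubber pad, in order of size along the row: the smallest on the pad next to the red end cap, the largest at the grey end. Leave the black tape roll among the weights and the cream nest block beside them where they lie.

Things in the scene. Friction and masses are not known exactly. Their poses are not given: they have to be found in the camera images.
- weight_1_mid (a point): the smallest of four loose steel check weights: an upright bare-steel cylinder 22 mm in diameter and 32 mm tall with a narrow knob on top, 44 mm tall in all; about 80 g. The point is on its axis, 22 mm above its underside (grip the cylinder there); z points up; round, so any yaw will do
- weight_2_mid (a point): the second smallest of four loose steel check weights: an upright bare-steel cylinder 30 mm in diameter and 40 mm tall with a narrow knob on top, 54 mm tall in all; about 160 g. The point is on its axis, 27 mm above its underside (grip the cylinder there); z points up; round, so any yaw will do
- weight_3_mid (a point): the second largest of four loose steel check weights: an upright bare-steel cylinder 38 mm in diameter and 49 mm tall with a narrow knob on top, 64 mm tall in all; about 280 g. The point is on its axis, 32 mm above its underside (grip the cylinder there); z points up; round, so any yaw will do
- weight_4_mid (a point): the largest of four loose steel check weights: an upright bare-steel cylinder 46 mm in diameter and 58 mm tall with a narrow knob on top, 74 mm tall in all; about 450 g. The point is on its axis, 37 mm above its underside (grip the cylinder there); z points up; round, so any yaw will do
- pad_a: one of the four identical round black rubber pads (64 mm across, 3 mm thick, thin grey ring 45 mm across) set 80 mm apart in a straight row along the fixed aluminium rack bar (76 x 400 x 6 mm); which place in the row it has varies. Origin: centre of its underside, 3 mm below its flat top, whose height is 9 mm above the worktop; y runs along the row, x across it, z up
- pad_b: one of the four identical round black rubber pads (64 mm across, 3 mm thick, thin grey ring 45 mm across) set 80 mm apart in a straight row along the fixed aluminium rack bar (76 x 400 x 6 mm); which place in the row it has varies. Origin: centre of its underside, 3 mm below its flat top, whose height is 9 mm above the worktop; y runs along the row, x across it, z up
- pad_c: one of the four identical round black rubber pads (64 mm across, 3 mm thick, thin grey ring 45 mm across) set 80 mm apart in a straight row along the fixed aluminium rack bar (76 x 400 x 6 mm); which place in the row it has varies. Origin: centre of its underside, 3 mm below its flat top, whose height is 9 mm above the worktop; y runs along the row, x across it, z up
- pad_d: one of the four identical round black rubber pads (64 mm across, 3 mm thick, thin grey ring 45 mm across) set 80 mm apart in a straight row along the fixed aluminium rack bar (76 x 400 x 6 mm); which place in the row it has varies. Origin: centre of its underside, 3 mm below its flat top, whose height is 9 mm above the worktop; y runs along the row, x across it, z up
- red_cap: flat red plastic cap (78 x 34 x 7 mm, top 13 mm above the worktop) fixed across one end of the rack bar, 62 mm beyond the nearest pad's centre; the other end has a grey cap of the same shape; which end is red varies. Origin: centre of its underside; y along the row, z up
- black_tape_mid (a point): roll of black tape lying flat among the weights, 64 mm across and 19 mm high, loose, not part of the job. The point is its centre
- nest_mid (a point): cream-coloured plastic nest block, 32 x 50 x 13 mm, loose beside the weights, not part of the job. The point is its centre
Mind the look-alikes: they are no part of the job. What is shaped like the part that bears weight_3_mid but pink is not meant. What is shaped like the part that bears weight_2_mid but brown is not meant.

How it is judged:
At the end, for the whole second after the job is handed in: Each weight stands upright (within 0.1 rad) and at rest on a pad, its axis within 12 mm of the pad's centre, resting on the pad (height within 4 mm); counted from the red cap the weights are smallest, second smallest, second largest, largest ((horizontal distance between weight_1_mid and pad_a below 0.012 m or horizontal distance between weight_1_mid and pad_b below 0.012 m or horizontal distance between weight_1_mid and pad_c below 0.012 m or horizontal distance between weight_1_mid and pad_d below 0.012 m) and horizontal distance between weight_1_mid and red_cap between 0.032 and 0.092 m and angle between each of weight_1_mid, weight_2_mid, weight_3_mid, weight_4_mid's own z axis and vertical below 0.1 rad and height (world z) of weight_1_mid between 0.027 and 0.035 m and linear speed of each of weight_1, weight_2, weight_3, weight_4 below 0.02 m/s and angular speed of each of weight_1, weight_2, weight_3, weight_4 below 0.2 rad/s and (horizontal distance between weight_2_mid and pad_a below 0.012 m or horizontal distance between weight_2_mid and pad_b below 0.012 m or horizontal distance between weight_2_mid and pad_c below 0.012 m or horizontal distance between weight_2_mid and pad_d below 0.012 m) and horizontal distance between weight_2_mid and red_cap between 0.112 and 0.172 m and height (world z) of weight_2_mid between 0.032 and 0.04 m and (horizontal distance between weight_3_mid and pad_a below 0.012 m or horizontal distance between weight_3_mid and pad_b below 0.012 m or horizontal distance between weight_3_mid and pad_c below 0.012 m or horizontal distance between weight_3_mid and pad_d below 0.012 m) and horizontal distance between weight_3_mid and red_cap between 0.192 and 0.252 m and height (world z) of weight_3_mid between 0.037 and 0.045 m and (horizontal distance between weight_4_mid and pad_a below 0.012 m or horizontal distance between weight_4_mid and pad_b below 0.012 m or horizontal distance between weight_4_mid and pad_c below 0.012 m or horizontal distance between weight_4_mid and pad_d below 0.012 m) and horizontal distance between weight_4_mid and red_cap between 0.272 and 0.332 m and height (world z) of weight_4_mid between 0.042 and 0.05 m); the robot touches nothing.
It fails at once if the tape roll is moved more than 25 mm (distance of black_tape_mid from where it was at the start of the episode above 0.025 m).
It fails at once if the nest block is moved more than 25 mm (distance of nest_mid from where it was at the start of the episode above 0.025 m).
It also fails if it takes over 120 s, if anything falls off the work surface, if the arm or the gripper's body presses on something with over 40 N, if the wrist force passes 120 N, or if a joint passes its speed limit or range.

## Working session

There is one attempt and no reset: what is moved stays moved. The work goes in short steps, Python scripts to look and compute and a shell command to move; the robot and the scene stay as the last step left them, time stands still between calls to the robot, and variables do not carry over. Pictures are saved under pics/ and viewed, about 12 in all and at most 16, crops included, and the job is handed in when it is done.

```bash
mkdir -p pics; python3 - <<'E'
from cell import robot
import cv2
s=robot.observe(); print(s, robot.tip_extent)
for n in("top","side"):
    cv2.imwrite(f"pics/{n}0.png",robot.read_camera(n)); c=robot.calibration(n); print(c)
E
```

```text
{'time': 0.0, 'qpos': array([-1.40598782e+00,  3.42717316e-01,  1.52504015e+00, -3.93628768e-05,
        1.27537793e+00, -1.45994733e-01]), 'qvel': array([-0.00026962, -0.00038602, -0.00027456, -0.00029698, -0.00089603,
        0.00090678]), 'joint_efforts': array([-2.58668239e-03, -4.31252074e+01, -2.44219744e+01,  7.16147362e-02,
        5.62680303e-02, -1.35671116e-04]), 'tool_pos': array([ 0.16050829, -0.49946783,  0.25103966]), 'tool_rot': array([3.01999129, 1.56925313, 1.76000969]), 'contact_force': array([-0.53477457,  0.1377861 ,  0.04135819]), 'torque': array([0.02113125, 0.00507824, 0.03182087]), 'opening': 0.09151180945181281} 0.025
{'intrinsics': array([[374.18621288,   0.        , 322.8398478 ],
       [  0.        , 374.18621288, 197.32843325],
       [  0.        ,   0.        ,   1.        ]]), 'cam_to_world': array([[ 0.00526207,  0.99388972, -0.11025214,  0.40645681],
       [-0.99993779,  0.00414533, -0.01035577,  0.00177405],
       [-0.00983546,  0.11029977,  0.9938497 ,  1.06648878],
       [ 0.        ,  0.        ,  0.        ,  1.        ]])}
{'intrinsics': array([[388.6595193,   0.       , 321.5429895],
       [  0.       , 388.6595193, 202.3409933],
       [  0.       ,   0.       ,   1.       ]]), 'cam_to_world': array([[ 0.99682495,  0.01689577, -0.077811  ,  0.43179645],
       [-0.0788919 ,  0.34180806, -0.93645252, -0.99373576],
       [ 0.01077434,  0.93961789,  0.34205574,  0.43647711],
       [ 0.        ,  0.        ,  0.        ,  1.        ]])}
```

View pics/top0.png

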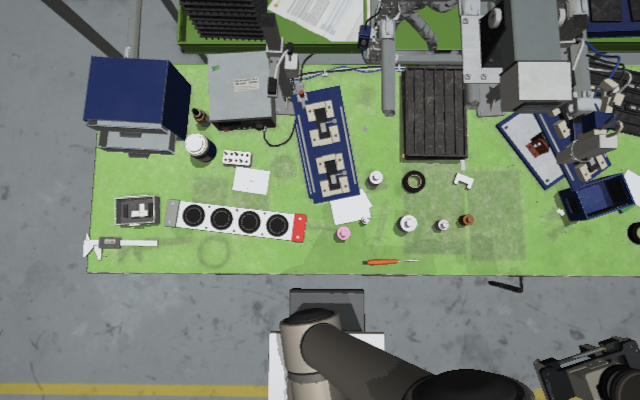

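View pics/side0.png

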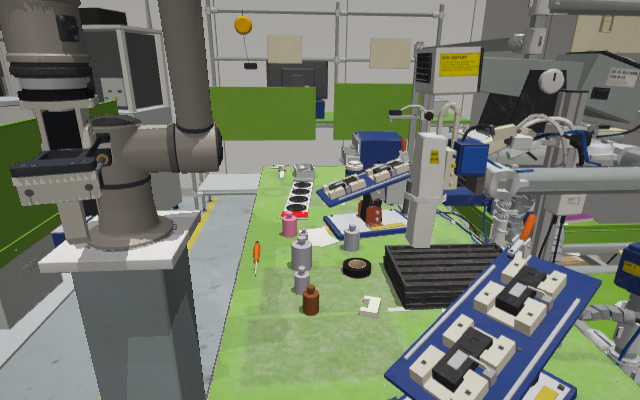

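Top view candidates: steel cylinders at (375,177), (408,223), (443,225) and (365,219). Look-alikes: pink (343,233) and brown (467,220). Tape is at (414,181), nest at (463,181), and the rack runs from (172,213) to the red cap at (299,228). Next, a close crop.

```bash
python3 - <<'E'
import cv2,numpy as np
a=cv2.imread("pics/top0.png")[160:250,325:485]; b=cv2.imread("pics/side0.png")[200:330,270:400]
a=cv2.resize(a,None,fx=5,fy=5,interpolation=2)[:450,:800]
cv2.imwrite("pics/c0.png",a)
cv2.imwrite("pics/c2.png",cv2.resize(b,(600,600),interpolation=2))
E
```

```text
(no output)
```

View pics/c0.png

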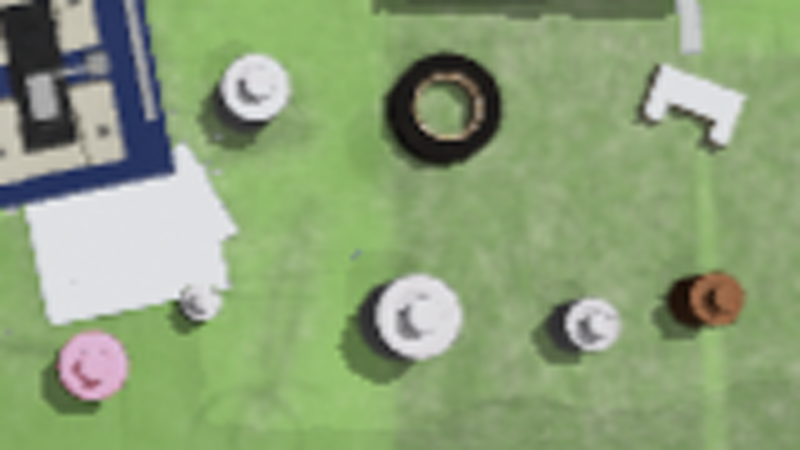

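View pics/c2.png

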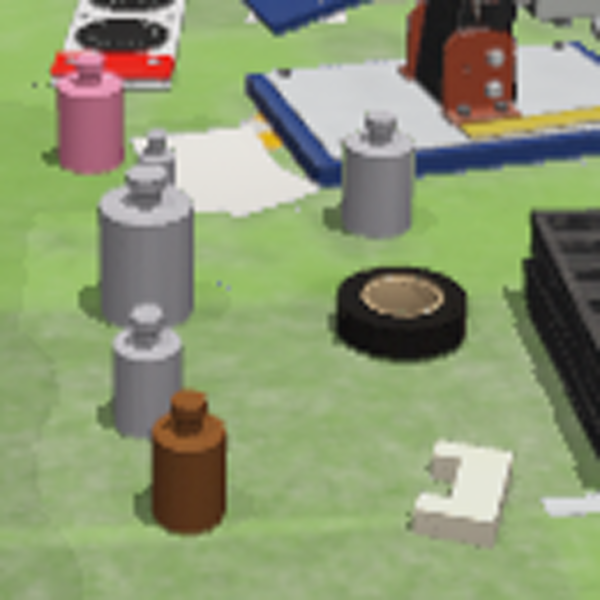

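```bash
cat > h.py <<'E'
import numpy as np,cv2
from cell import robot
def ray(n,u,v,z):
    c=robot.calibration(n);K=c["intrinsics"];T=c["cam_to_world"]
    d=np.linalg.inv(K)@[u,v,1]; d=T[:3,:3]@(d*[1,-1,-1]); o=T[:3,3]
    return (o+d*(z-o[2])/d[2])[:2]
def px(n,p):
    c=robot.calibration(n);K=c["intrinsics"];T=c["cam_to_world"]
    q=T[:3,:3].T@(np.array(p)-T[:3,3]); q=K@(q*[1,-1,-1]); return q[:2]/q[2]
def R():
    from scipy.spatial.transform import Rotation as r
    return r.from_euler("xyz",robot.observe()["tool_rot"]).as_matrix()
E
python3 - <<'E'
from h import *
im=cv2.imread("pics/top0.png"); g=im.max(2); hsv=cv2.cvtColor(im,cv2.COLOR_BGR2HSV)
def blobs(m,roi,lo,hi):
    x0,y0,x1,y1=roi; n,l,s,c=cv2.connectedComponentsWithStats(m[y0:y1,x0:x1].astype(np.uint8))
    return [(c[i]+[x0,y0],s[i][2:5]) for i in range(1,n) if lo<s[i][4]<hi]
print("pads")
for c,s in blobs(g<75,(178,200,296,242),100,900): print(c.round(1),s,ray("top",*c,.009).round(4))
print("red")
for c,s in blobs((hsv[...,1]>150)&((hsv[...,0]<8)|(hsv[...,0]>172)),(285,205,312,248),30,900): print(c.round(1),s,ray("top",*c,.013).round(4))
print("white")
for nm,roi,z in(("w3",(362,165,390,192),.049),("w4",(394,210,420,238),.058),("w2",(434,214,452,234),.04),("w1",(360,211,372,226),.032)):
  for c,s in blobs((hsv[...,1]<45)&(g>110),roi,8,500): print(nm,c.round(1),s,ray("top",*c,z).round(4))
for nm,c,z in(("w3",(255,90),.049),("w4",(418,317),.058),("w2",(592,325),.04),("w1",(200,303),.032),("tape",(443,108),.019),("nest",(695,103),.013),("pink",(93,366),.049),("brown",(716,299),.04)):
  p=ray("top",325+(c[0]+.5)/5-.5,160+(c[1]+.5)/5-.5,z); print(nm,p.round(4),np.hypot(*p).round(3))
# side cross-check: cylinder-top centres by eye
for nm,c,z in(("w3",(378,141),.049),("w4",(147,202),.058),("w2",(147,340),.04),("w1",(156,156),.032)):
  print("side",nm,ray("side",270+c[0]*130/600,200+c[1]*130/600,z).round(4))
E
```

```text
pads
[193.4 215. ] [ 21  21 327] [0.4717 0.38  ]
[221.2 218.3] [ 22  21 330] [0.4627 0.3006]
[249.1 221.7] [ 21  22 336] [0.4537 0.221 ]
[277.1 224.9] [ 21  22 326] [0.445  0.1416]
red
[298.6 227.6] [ 14  28 271] [0.4375 0.0803]
white
w3 [375.9 177. ] [ 14  13 141] [ 0.5761 -0.1331]
w4 [408.5 222.9] [ 18  17 235] [ 0.4503 -0.2181]
w2 [443.3 224.1] [12 11 94] [ 0.448  -0.3169]
w1 [364.7 216.3] [ 11  13 119] [ 0.4689 -0.1035]
w3 [ 0.5745 -0.1323] 0.59
w4 [ 0.4499 -0.2173] 0.5
w2 [ 0.4468 -0.3159] 0.547
w1 [ 0.4582 -0.103 ] 0.47
tape [ 0.5695 -0.2422] 0.619
nest [ 0.5739 -0.3863] 0.692
pink [ 0.423  -0.0432] 0.425
brown [ 0.4613 -0.3839] 0.6
side w3 [ 0.578  -0.1368]
side w4 [ 0.4536 -0.221 ]
side w2 [ 0.4504 -0.3181]
side w1 [ 0.4617 -0.1121]
```

```bash
python3 - <<'E'
from h import *
print(R().round(3))
for uv in((360,195),(341,88),(306,203)):
  for z in(0,.04,.08,.12,.16,.2,.25): 
    p=ray("top",*uv,z); print(uv,z,p.round(3),px("side",[*p,z]).round(0))
E
```

```text
[[-0.     0.952  0.306]
 [ 0.001  0.306 -0.952]
 [-1.     0.    -0.001]]
(360, 195) 0 [ 0.532 -0.094] [331. 242.]
(360, 195) 0.04 [ 0.527 -0.09 ] [329. 227.]
(360, 195) 0.08 [ 0.523 -0.086] [328. 212.]
(360, 195) 0.12 [ 0.518 -0.083] [326. 196.]
(360, 195) 0.16 [ 0.513 -0.079] [324. 180.]
(360, 195) 0.2 [ 0.508 -0.076] [322. 164.]
(360, 195) 0.25 [ 0.503 -0.071] [320. 143.]
(341, 88) 0 [ 0.851 -0.039] [444. 230.]
(341, 88) 0.04 [ 0.834 -0.038] [439. 217.]
(341, 88) 0.08 [ 0.818 -0.036] [435. 203.]
(341, 88) 0.12 [ 0.801 -0.035] [430. 189.]
(341, 88) 0.16 [ 0.784 -0.033] [425. 174.]
(341, 88) 0.2 [ 0.768 -0.032] [420. 159.]
(341, 88) 0.25 [ 0.747 -0.03 ] [414. 140.]
(306, 203) 0 [0.508 0.061] [318. 219.]
(306, 203) 0.04 [0.504 0.059] [316. 206.]
(306, 203) 0.08 [0.501 0.057] [315. 194.]
(306, 203) 0.12 [0.497 0.054] [314. 180.]
(306, 203) 0.16 [0.493 0.052] [313. 167.]
(306, 203) 0.2 [0.489 0.05 ] [311. 153.]
(306, 203) 0.25 [0.484 0.047] [310. 135.]
```

Sizes agree with the descriptions: the steel cylinders are W1 (365,220), W2 (443,225), W3 (376,177) and W4 (408,223), and both views agree to a few mm. First move: turn the jaws to lie along world x while going over W1.

```bash
cat >> h.py <<'E'
def go(x,y,z,jaw=0):
    "tool-axis shift and turn to TCP x,y,z, pointing down, jaw angle in degrees"
    from scipy.spatial.transform import Rotation as r
    s=robot.observe(); M=R(); a=np.radians(jaw); zc=np.array([np.cos(a),np.sin(a),0]); xc=np.array([0,0,-1.])
    G=np.stack([xc,np.cross(zc,xc),zc],1)
    print("t",s["time"],"pos",s["tool_pos"].round(4),"open",round(s["opening"],4),"F",s["contact_force"].round(1),
      "\n shift",(M.T@(np.array([x,y,z])-s["tool_pos"])).round(4),"twist",r.from_matrix(M.T@G).as_rotvec().round(3))
E
python3 -m creep '[{"translation":[0,0.045,-0.011],"twist":[-0.14,0,0],"hand":100},{"translation":[0,0.09,-0.023],"twist":[-0.28,0,0],"hand":100},{"translation":[0,0.135,-0.034],"twist":[-0.42,0,0],"hand":100},{"translation":[0,0.18,-0.046],"twist":[-0.56,0,0],"hand":100},{"translation":[0,0.225,-0.057],"twist":[-0.7,0,0],"hand":100}]' 25
python3 -c "
from h import *
go(.4585,-.104,.18)"
```

```text
time: 0.6
tool_pos: [0.3585, -0.375, 0.251]
tool_rot: [2.439, 1.569, 1.884]
contact_force: [0.8, 0.6, -0.6]
opening: 0.0921
t 0.6 pos [ 0.3585 -0.375   0.251 ] open 0.0921 F [ 0.8  0.6 -0.6] 
 shift [ 0.0714  0.283  -0.0576] twist [-0.554 -0.001 -0.002]
```

```bash

python3 -m creep '[{"translation":[0.01,0.047,-0.01],"twist":[-0.14,0,0],"hand":100},{"translation":[0.02,0.094,-0.02],"twist":[-0.28,0,0],"hand":100},{"translation":[0.03,0.141,-0.03],"twist":[-0.42,0,0],"hand":100},{"translation":[0.04,0.188,-0.038],"twist":[-0.554,0,0],"hand":100},{"translation":[0.05,0.235,-0.048],"twist":[-0.554,0,0],"hand":100}]' 25
python3 -c "
from h import *
go(.4585,-.104,.12)"
```

```text
time: 1.1
tool_pos: [0.4417, -0.148, 0.2009]
tool_rot: [1.895, 1.569, 1.898]
contact_force: [0.7, -0.5, 0.5]
opening: 0.092
t 1.1 pos [ 0.4417 -0.148   0.2009] open 0.092 F [ 0.7 -0.5  0.5] 
 shift [0.0809 0.0438 0.017 ] twist [ 0.003 -0.001 -0.002]
```

```bash

python3 -m creep '[{"translation":[0.03,0.044,0.017],"twist":[0,0,0],"hand":100},{"translation":[0.06,0.044,0.017],"twist":[0,0,0],"hand":100},{"translation":[0.081,0.044,0.017],"twist":[0,0,0],"hand":100},{"translation":[0.081,0.044,0.017],"twist":[0,0,0],"hand":100},{"translation":[0.081,0.044,0.017],"twist":[0,0,0],"hand":100}]'
python3 -c "
from h import *
go(.4585,-.105,.031)
cv2.imwrite('pics/t1.png',cv2.resize(robot.read_camera('side')[170:300,250:380],(600,600),interpolation=2))"
```

```text
time: 1.6
tool_pos: [0.4586, -0.1039, 0.1201]
tool_rot: [2.101, 1.568, 2.104]
contact_force: [-0.3, 0.8, -0.0]
opening: 0.0913
t 1.6 pos [ 0.4586 -0.1039  0.1201] open 0.0913 F [-0.3  0.8 -0. ] 
 shift [ 0.0891 -0.0013  0.    ] twist [ 0.003 -0.001 -0.002]
```

View pics/t1.png

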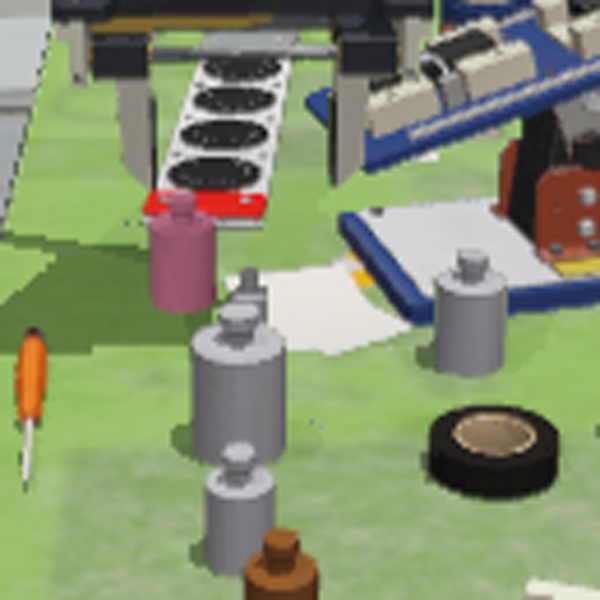

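The fingers straddle W1 (crop 248,290), clear of the pink one. Descending and gripping.

```bash

python3 -m creep '[{"translation":[0.03,-0.001,0],"twist":[0,0,0],"hand":100},{"translation":[0.06,-0.001,0],"twist":[0,0,0],"hand":100},{"translation":[0.08,-0.001,0],"twist":[0,0,0],"hand":100},{"translation":[0.089,-0.001,0],"twist":[0,0,0],"hand":100},{"translation":[0.089,-0.001,0],"twist":[0,0,0],"hand":60}]' 25
python3 -m creep '[{"translation":[0,0,0],"twist":[0,0,0],"hand":40},{"translation":[0,0,0],"twist":[0,0,0],"hand":0},{"translation":[0,0,0],"twist":[0,0,0],"hand":0},{"translation":[0,0,0],"twist":[0,0,0],"hand":0},{"translation":[0,0,0],"twist":[0,0,0],"hand":0}]' 25
python3 -m creep '[{"translation":[0,0,0],"twist":[0,0,0],"hand":0},{"translation":[0,0,0],"twist":[0,0,0],"hand":0}]'
python3 -c "
from h import *
go(.445,.1416,.12)"
```

```text
time: 2.15
tool_pos: [0.4592, -0.1056, 0.0319]
tool_rot: [1.367, 1.569, 1.369]
contact_force: [-0.4, -1.2, -0.2]
opening: 0.0877
time: 2.65
tool_pos: [0.4594, -0.1056, 0.0322]
tool_rot: [0.982, 1.569, 0.983]
contact_force: [-0.0, -0.1, -0.1]
opening: 0.0486
time: 2.85
tool_pos: [0.4594, -0.1057, 0.0323]
tool_rot: [0.885, 1.569, 0.887]
contact_force: [0.9, 0.1, 0.1]
opening: 0.0324
t 2.85 pos [ 0.4594 -0.1057  0.0323] open 0.0324 F [0.9 0.1 0.1] 
 shift [-0.0874  0.2474 -0.0138] twist [ 0.002  0.001 -0.001]
```

```bash

python3 -m creep '[{"translation":[0,0,0],"twist":[0,0,0],"hand":0},{"translation":[0,0,0],"twist":[0,0,0],"hand":0},{"translation":[0,0,0],"twist":[0,0,0],"hand":0},{"translation":[0,0,0],"twist":[0,0,0],"hand":0}]'
python3 -m creep '[{"translation":[-0.02,0,0],"twist":[0,0,0],"hand":0},{"translation":[-0.05,0,0],"twist":[0,0,0],"hand":0},{"translation":[-0.09,0,-0.01],"twist":[0,0,0],"hand":0},{"translation":[-0.12,0,-0.03],"twist":[0,0,0],"hand":0},{"translation":[-0.15,0.02,-0.04],"twist":[0,0,0],"hand":0}]'
python3 -c "
from h import *
go(.415,.1416,.19)"
```

```text
time: 3.25
tool_pos: [0.4595, -0.1056, 0.0323]
tool_rot: [0.861, 1.569, 0.863]
contact_force: [-0.9, -0.1, 0.4]
opening: 0.0212
time: 3.75
tool_pos: [0.4181, -0.0867, 0.1833]
tool_rot: [1.06, 1.57, 1.06]
contact_force: [0.4, 0.6, -0.5]
opening: 0.0207
t 3.75 pos [ 0.4181 -0.0867  0.1833] open 0.0207 F [ 0.4  0.6 -0.5] 
 shift [-0.0065  0.2283 -0.0031] twist [ 0.     0.    -0.001]
```

Held (opening 21 mm). To the pad.

```bash

python3 -m creep '[{"translation":[0,0.045,0],"twist":[0,0,0],"hand":0},{"translation":[0,0.09,0],"twist":[0,0,0],"hand":0},{"translation":[0,0.135,0],"twist":[0,0,0],"hand":0},{"translation":[0,0.18,0],"twist":[0,0,0],"hand":0},{"translation":[0,0.22,0],"twist":[0,0,0],"hand":0}]'
python3 -c "
from h import *
go(.445,.1416,.08)"
python3 -m creep '[{"translation":[0.03,0.008,0.015],"twist":[0,0,0],"hand":0},{"translation":[0.06,0.008,0.027],"twist":[0,0,0],"hand":0},{"translation":[0.09,0.008,0.027],"twist":[0,0,0],"hand":0},{"translation":[0.1,0.008,0.027],"twist":[0,0,0],"hand":0},{"translation":[0.1,0.008,0.027],"twist":[0,0,0],"hand":0}]'
python3 -c "
from h import *
go(.445,.1416,.042)
cv2.imwrite('pics/t2.png',cv2.resize(robot.read_camera('side')[150:250,250:350],(600,600),interpolation=2))"
```

```text
time: 4.25
tool_pos: [0.4174, 0.1352, 0.1835]
tool_rot: [1.217, 1.57, 1.217]
contact_force: [1.5, -0.4, -1.3]
opening: 0.0213
t 4.25 pos [0.4174 0.1352 0.1835] open 0.0213 F [ 1.5 -0.4 -1.3] 
 shift [0.1035 0.0063 0.0275] twist [ 0.     0.    -0.001]
time: 4.75
tool_pos: [0.4433, 0.1431, 0.0824]
tool_rot: [3.076, 1.567, 3.076]
contact_force: [-0.1, 0.4, -0.7]
opening: 0.0213
t 4.75 pos [0.4433 0.1431 0.0824] open 0.0213 F [-0.1  0.4 -0.7] 
 shift [ 0.0404 -0.0015  0.0018] twist [ 0.    -0.003 -0.   ]
```

View pics/t2.png

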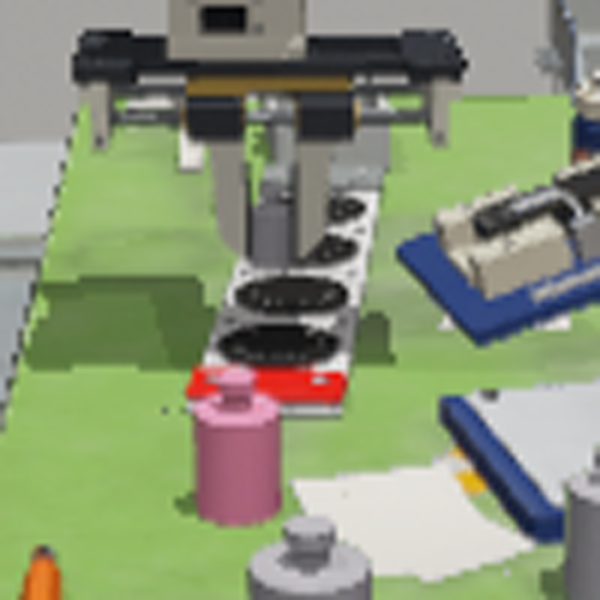

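W1 is held upright above the first pad (crop 272,220). Setting it down and releasing.

```bash

python3 -m creep '[{"translation":[0.02,-0.0015,0.002],"twist":[0,0,0],"hand":0},{"translation":[0.035,-0.0015,0.002],"twist":[0,0,0],"hand":0},{"translation":[0.041,-0.0015,0.002],"twist":[0,0,0],"hand":0},{"translation":[0.041,-0.0015,0.002],"twist":[0,0,0],"hand":0},{"translation":[0.041,-0.0015,0.002],"twist":[0,0,0],"hand":0}]'
python3 -m creep '[{"translation":[0,0,0],"twist":[0,0,0],"hand":30},{"translation":[0,0,0],"twist":[0,0,0],"hand":40},{"translation":[0,0,0],"twist":[0,0,0],"hand":60},{"translation":[0,0,0],"twist":[0,0,0],"hand":60},{"translation":[0,0,0],"twist":[0,0,0],"hand":60}]'
python3 -m creep '[{"translation":[-0.02,0,0],"twist":[0,0,0],"hand":60},{"translation":[-0.06,0,0],"twist":[0,0,0],"hand":100},{"translation":[-0.1,0,0],"twist":[0,0,0],"hand":100},{"translation":[-0.14,0,0],"twist":[0,0,0],"hand":100},{"translation":[-0.16,-0.02,-0.02],"twist":[0,0,0],"hand":100}]'
python3 -c "
from h import *
go(.448,-.317,.2)"
```

```text
time: 5.3
tool_pos: [0.4469, 0.1418, 0.0437]
tool_rot: [0.757, 1.569, 0.757]
contact_force: [0.6, 0.5, -1.0]
opening: 0.0214
time: 5.8
tool_pos: [0.4469, 0.1418, 0.0438]
tool_rot: [0.717, 1.569, 0.717]
contact_force: [-0.3, -0.7, -0.3]
opening: 0.0533
time: 6.3
tool_pos: [0.4294, 0.1226, 0.2072]
tool_rot: [0.254, 1.562, 0.256]
contact_force: [0.7, -0.2, 0.1]
opening: 0.0825
t 6.3 pos [0.4294 0.1226 0.2072] open 0.0825 F [ 0.7 -0.2  0.1] 
 shift [ 0.0064 -0.4396  0.0179] twist [ 0.001  0.008 -0.002]
```

```bash

python3 -m creep '[{"translation":[0,-0.048,0],"twist":[0,0,0],"hand":100},{"translation":[0,-0.096,0],"twist":[0,0,0],"hand":100},{"translation":[0,-0.144,0],"twist":[0,0,0],"hand":100},{"translation":[0,-0.192,0],"twist":[0,0,0],"hand":100},{"translation":[0,-0.24,0],"twist":[0,0,0],"hand":100}]'
python3 -m creep '[{"translation":[0,-0.045,0.005],"twist":[0,0,0],"hand":100},{"translation":[0.01,-0.09,0.01],"twist":[0,0,0],"hand":100},{"translation":[0.03,-0.135,0.015],"twist":[0,0,0],"hand":100},{"translation":[0.05,-0.18,0.018],"twist":[0,0,0],"hand":100},{"translation":[0.08,-0.2,0.018],"twist":[0,0,0],"hand":100}]'
python3 -c "
from h import *
go(.448,-.317,.035)
im=robot.read_camera('top')
cv2.imwrite('pics/top1.png',im)
cv2.imwrite('pics/t3.png',cv2.resize(im[195:245,160:320],(800,250),interpolation=2))"
```

```text
time: 6.8
tool_pos: [0.4293, -0.1192, 0.2068]
tool_rot: [0.236, 1.562, 0.238]
contact_force: [1.8, -0.6, -0.1]
opening: 0.0919
time: 7.3
tool_pos: [0.449, -0.3235, 0.1266]
tool_rot: [-0.129, 1.559, -0.129]
contact_force: [0.5, 0.6, 0.1]
opening: 0.0919
t 7.3 pos [ 0.449  -0.3235  0.1266] open 0.0919 F [0.5 0.6 0.1] 
 shift [ 0.0916  0.0066 -0.002 ] twist [-0.001  0.012  0.002]
```

View pics/t3.png

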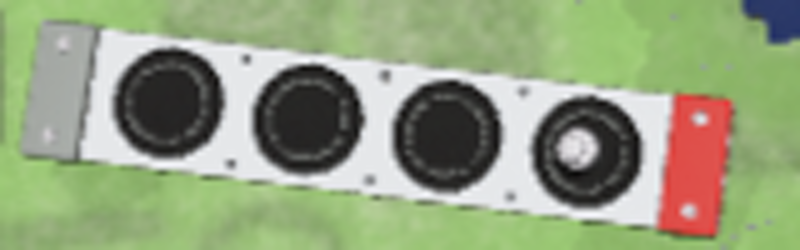

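W1 stands near the middle of the red-end pad (crop 577,149; pad centre 587,151). W2 next.

```bash
python3 -c "
from h import *
print(ray('top',160+577.5/5-.5,195+149.5/5-.5,.041))"
python3 -m creep '[{"translation":[0.03,0.006,-0.002],"twist":[0,0.012,0],"hand":100},{"translation":[0.06,0.006,-0.002],"twist":[0,0.012,0],"hand":100},{"translation":[0.08,0.006,-0.002],"twist":[0,0.012,0],"hand":100},{"translation":[0.0915,0.006,-0.002],"twist":[0,0.012,0],"hand":90},{"translation":[0.0915,0.006,-0.002],"twist":[0,0.012,0],"hand":60}]' 30
python3 -m creep '[{"translation":[0,0,0],"twist":[0,0,0],"hand":40},{"translation":[0,0,0],"twist":[0,0,0],"hand":0},{"translation":[0,0,0],"twist":[0,0,0],"hand":0},{"translation":[0,0,0],"twist":[0,0,0],"hand":0},{"translation":[0,0,0],"twist":[0,0,0],"hand":0}]' 30
python3 -m creep '[{"translation":[0,0,0],"twist":[0,0,0],"hand":0},{"translation":[0,0,0],"twist":[0,0,0],"hand":0},{"translation":[0,0,0],"twist":[0,0,0],"hand":0},{"translation":[0,0,0],"twist":[0,0,0],"hand":0}]'
python3 -c "
from h import *
go(.4537,.221,.2)"
```

```text
[0.44506857 0.14310633]
time: 7.85
tool_pos: [0.4445, -0.3156, 0.0283]
tool_rot: [2.551, 1.56, 2.55]
contact_force: [0.1, -0.5, 0.4]
opening: 0.0802
time: 8.35
tool_pos: [0.4446, -0.3158, 0.0287]
tool_rot: [2.564, 1.561, 2.562]
contact_force: [-0.4, -0.2, 0.4]
opening: 0.0401
time: 8.75
tool_pos: [0.4448, -0.3159, 0.029]
tool_rot: [2.573, 1.561, 2.571]
contact_force: [1.0, 0.4, 2.9]
opening: 0.0291
t 8.75 pos [ 0.4448 -0.3159  0.029 ] open 0.0291 F [1.  0.4 2.9] 
 shift [-0.1683  0.5378  0.0067] twist [-0.002 -0.008 -0.005]
```

W1 measured at (0.4451,0.1431), 1.5 mm off centre. W2 is gripped (29 mm).

```bash

python3 -m creep '[{"translation":[-0.02,0,0],"twist":[0,0,0],"hand":0},{"translation":[-0.06,0,-0.005],"twist":[0,-0.008,0],"hand":0},{"translation":[-0.1,0,-0.015],"twist":[0,-0.008,0],"hand":0},{"translation":[-0.14,0.01,-0.025],"twist":[0,-0.008,0],"hand":0},{"translation":[-0.165,0.045,-0.03],"twist":[0,-0.008,0],"hand":0}]'
python3 -m creep '[{"translation":[0,0.048,0],"twist":[0,0,0],"hand":0},{"translation":[0,0.096,0],"twist":[0,0,0],"hand":0},{"translation":[0,0.144,0],"twist":[0,0,0],"hand":0},{"translation":[0,0.192,0],"twist":[0,0,0],"hand":0},{"translation":[0,0.24,0],"twist":[0,0,0],"hand":0}]'
python3 -m creep '[{"translation":[0,0.048,0],"twist":[0,0,0],"hand":0},{"translation":[0,0.096,0],"twist":[0,0,0],"hand":0},{"translation":[0,0.144,0],"twist":[0,0,0],"hand":0},{"translation":[0,0.192,0],"twist":[0,0,0],"hand":0},{"translation":[0,0.24,0.01],"twist":[0,0,0],"hand":0}]'
python3 -c "
from h import *
go(.4537,.221,.08)"
```

```text
time: 9.25
tool_pos: [0.4162, -0.2739, 0.197]
tool_rot: [0.614, 1.568, 0.61]
contact_force: [1.2, 0.7, -1.5]
opening: 0.0293
time: 9.75
tool_pos: [0.4165, -0.0321, 0.1972]
tool_rot: [0.763, 1.568, 0.758]
contact_force: [1.0, -0.2, -2.1]
opening: 0.029
time: 10.25
tool_pos: [0.4263, 0.2097, 0.1975]
tool_rot: [1.114, 1.569, 1.109]
contact_force: [1.8, -1.8, -2.0]
opening: 0.0295
t 10.25 pos [0.4263 0.2097 0.1975] open 0.0295 F [ 1.8 -1.8 -2. ] 
 shift [0.1175 0.0113 0.0273] twist [-0.005  0.001 -0.001]
```

```bash

python3 -m creep '[{"translation":[0.03,0.011,0.015],"twist":[0,0,0],"hand":0},{"translation":[0.06,0.011,0.027],"twist":[0,0,0],"hand":0},{"translation":[0.09,0.011,0.027],"twist":[0,0,0],"hand":0},{"translation":[0.117,0.011,0.027],"twist":[0,0,0],"hand":0},{"translation":[0.117,0.011,0.027],"twist":[0,0,0],"hand":0}]'
python3 -c "
from h import *
go(.4537,.221,.0385)"
```

```text
time: 10.75
tool_pos: [0.4507, 0.2199, 0.077]
tool_rot: [-2.952, 1.563, -2.956]
contact_force: [0.5, -0.5, -1.6]
opening: 0.029
t 10.75 pos [0.4507 0.2199 0.077 ] open 0.029 F [ 0.5 -0.5 -1.6] 
 shift [0.0385 0.0012 0.0033] twist [-0.004 -0.007  0.001]
```

```bash

python3 -m creep '[{"translation":[0.015,0.001,0.003],"twist":[0,-0.007,0],"hand":0},{"translation":[0.027,0.001,0.003],"twist":[0,-0.007,0],"hand":0},{"translation":[0.034,0.001,0.003],"twist":[0,-0.007,0],"hand":0},{"translation":[0.037,0.001,0.003],"twist":[0,-0.007,0],"hand":0},{"translation":[0.037,0.001,0.003],"twist":[0,-0.007,0],"hand":0}]'
python3 -c "
from h import *
go(.4537,.221,.0385)"
```

```text
time: 11.25
tool_pos: [0.4535, 0.2208, 0.0402]
tool_rot: [-1.83, 1.569, -1.835]
contact_force: [-0.0, 0.1, -1.4]
opening: 0.0295
t 11.25 pos [0.4535 0.2208 0.0402] open 0.0295 F [-0.   0.1 -1.4] 
 shift [0.0017 0.0002 0.0002] twist [-0.004 -0.     0.001]
```

```bash

python3 -m creep '[{"translation":[0.002,0,0],"twist":[0,0,0],"hand":0},{"translation":[0.002,0,0],"twist":[0,0,0],"hand":0},{"translation":[0.002,0,0],"twist":[0,0,0],"hand":50},{"translation":[0.002,0,0],"twist":[0,0,0],"hand":60},{"translation":[0.002,0,0],"twist":[0,0,0],"hand":70}]'
python3 -m creep '[{"translation":[0,0,0],"twist":[0,0,0],"hand":70},{"translation":[-0.02,0,0],"twist":[0,0,0],"hand":70},{"translation":[-0.06,0,0],"twist":[0,0,0],"hand":100},{"translation":[-0.1,0,0],"twist":[0,0,0],"hand":100},{"translation":[-0.14,0,-0.02],"twist":[0,0,0],"hand":100}]'
python3 -m creep '[{"translation":[-0.02,-0.048,-0.015],"twist":[0,0,0],"hand":100},{"translation":[-0.03,-0.096,-0.02],"twist":[0,0,0],"hand":100},{"translation":[-0.03,-0.144,-0.02],"twist":[0,0,0],"hand":100},{"translation":[-0.03,-0.192,-0.02],"twist":[0,0,0],"hand":100},{"translation":[-0.03,-0.24,-0.02],"twist":[0,0,0],"hand":100}]'
python3 -c "
from h import *
go(.42,-.15,.21,12)"
```

```text
time: 11.75
tool_pos: [0.4537, 0.2208, 0.0385]
tool_rot: [-1.418, 1.57, -1.422]
contact_force: [-0.1, 0.6, 0.3]
opening: 0.0487
time: 12.25
tool_pos: [0.4351, 0.221, 0.1802]
tool_rot: [-0.315, 1.568, -0.32]
contact_force: [-0.1, 0.6, -0.1]
opening: 0.0837
time: 12.75
tool_pos: [0.4134, -0.0206, 0.2109]
tool_rot: [-0.287, 1.567, -0.293]
contact_force: [0.5, 0.5, -0.7]
opening: 0.0916
t 12.75 pos [ 0.4134 -0.0206  0.2109] open 0.0916 F [ 0.5  0.5 -0.7] 
 shift [ 0.001  -0.1294  0.0073] twist [-0.215  0.003  0.001]
```

```bash

python3 -m creep '[{"translation":[0,-0.045,0],"twist":[-0.1,0,0],"hand":100},{"translation":[0,-0.09,0],"twist":[-0.215,0,0],"hand":100},{"translation":[0,-0.13,0.01],"twist":[-0.215,0,0],"hand":100},{"translation":[0,-0.13,0.05],"twist":[-0.215,0,0],"hand":100},{"translation":[0,-0.13,0.09],"twist":[-0.215,0,0],"hand":100}]'
python3 -c "
from h import *
go(.5755,-.134,.15,12)
im=robot.read_camera('top')
cv2.imwrite('pics/top2.png',im)
cv2.imwrite('pics/t4.png',cv2.resize(im[80:250,180:450],(800,504),interpolation=2))"
```

```text
time: 13.25
tool_pos: [0.5032, -0.1532, 0.2116]
tool_rot: [-0.537, 1.567, -0.332]
contact_force: [0.1, -0.1, 0.6]
opening: 0.0916
t 13.25 pos [ 0.5032 -0.1532  0.2116] open 0.0916 F [ 0.1 -0.1  0.6] 
 shift [0.0618 0.0042 0.0744] twist [-0.004  0.004  0.002]
```

View pics/t4.png

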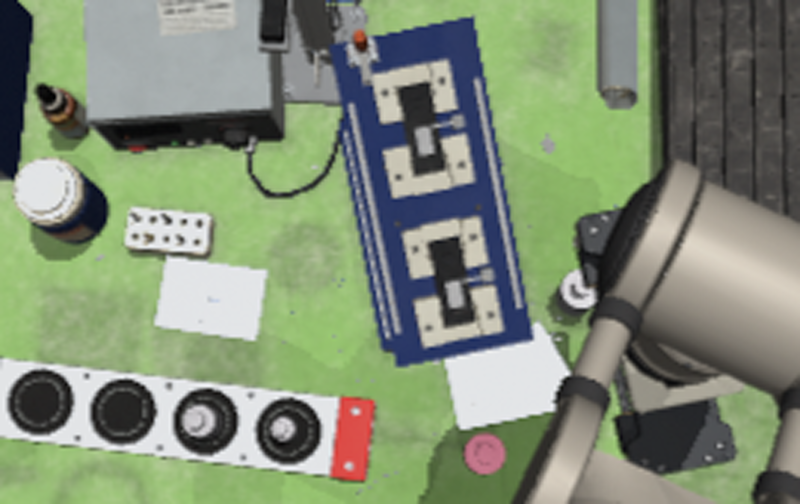

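W2 stands on pad 2 (crop 203,420). The gripper is short of W3 (578,290) and clear of the blue board. Going on.

```bash

python3 -m creep '[{"translation":[0,0.004,0.035],"twist":[0,0,0],"hand":100},{"translation":[0.01,0.004,0.074],"twist":[0,0,0],"hand":100},{"translation":[0.04,0.004,0.074],"twist":[0,0,0],"hand":100},{"translation":[0.06,0.004,0.074],"twist":[0,0,0],"hand":100},{"translation":[0.06,0.004,0.074],"twist":[0,0,0],"hand":100}]'
python3 -c "
from h import *
go(.5755,-.134,.040,12)
cv2.imwrite('pics/t5.png',cv2.resize(robot.read_camera('side')[130:280,260:410],(600,600),interpolation=2))"
```

```text
time: 13.8
tool_pos: [0.5794, -0.1328, 0.1486]
tool_rot: [-0.042, 1.568, 0.166]
contact_force: [-1.0, 0.2, -0.7]
opening: 0.0918
t 13.8 pos [ 0.5794 -0.1328  0.1486] open 0.0918 F [-1.   0.2 -0.7] 
 shift [ 0.1086 -0.0003 -0.0043] twist [-0.002  0.003  0.   ]
```

View pics/t5.png

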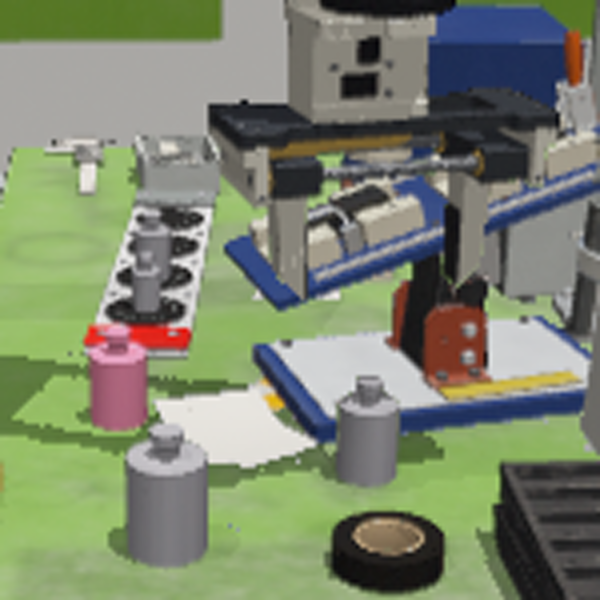

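The fingers (crop 290 and 462) are centred over W3 (368,440), with the board beside them. Descending in stages.

```bash

python3 -m creep '[{"translation":[0.02,-0.001,-0.004],"twist":[0,0,0],"hand":100},{"translation":[0.04,-0.001,-0.004],"twist":[0,0,0],"hand":100},{"translation":[0.06,-0.001,-0.004],"twist":[0,0,0],"hand":100},{"translation":[0.075,-0.001,-0.004],"twist":[0,0,0],"hand":100},{"translation":[0.08,-0.001,-0.004],"twist":[0,0,0],"hand":100}]' 40
python3 -c "
from h import *
go(.5755,-.134,.040,12)"
```

```text
time: 14.35
tool_pos: [0.577, -0.1354, 0.0709]
tool_rot: [-0.339, 1.565, -0.132]
contact_force: [1.2, -1.0, -0.1]
opening: 0.0921
t 14.35 pos [ 0.577  -0.1354  0.0709] open 0.0921 F [ 1.2 -1.  -0.1] 
 shift [ 0.0309  0.0017 -0.0013] twist [-0.002  0.006  0.002]
```

```bash

python3 -m creep '[{"translation":[0.015,0.0015,-0.001],"twist":[0,0.006,0],"hand":100},{"translation":[0.025,0.0015,-0.001],"twist":[0,0.006,0],"hand":100},{"translation":[0.03,0.0015,-0.001],"twist":[0,0.006,0],"hand":90},{"translation":[0.03,0.0015,-0.001],"twist":[0,0.006,0],"hand":70},{"translation":[0.03,0.0015,-0.001],"twist":[0,0.006,0],"hand":60}]' 40
python3 -m creep '[{"translation":[0,0,0],"twist":[0,0,0],"hand":40},{"translation":[0,0,0],"twist":[0,0,0],"hand":0},{"translation":[0,0,0],"twist":[0,0,0],"hand":0},{"translation":[0,0,0],"twist":[0,0,0],"hand":0},{"translation":[0,0,0],"twist":[0,0,0],"hand":0}]' 40
python3 -m creep '[{"translation":[0,0,0],"twist":[0,0,0],"hand":0},{"translation":[0,0,0],"twist":[0,0,0],"hand":0}]'
python3 -c "
from h import *
go(.5755,-.134,.2,12)"
```

```text
time: 14.85
tool_pos: [0.5761, -0.1342, 0.0411]
tool_rot: [-1.637, 1.569, -1.43]
contact_force: [-0.4, 0.3, 0.5]
opening: 0.0725
time: 15.35
tool_pos: [0.5765, -0.1343, 0.0414]
tool_rot: [-1.279, 1.568, -1.072]
contact_force: [1.1, 0.3, 0.9]
opening: 0.037
time: 15.55
tool_pos: [0.5765, -0.1343, 0.0414]
tool_rot: [-1.291, 1.568, -1.084]
contact_force: [0.9, 0.4, -0.6]
opening: 0.0373
t 15.55 pos [ 0.5765 -0.1343  0.0414] open 0.0373 F [ 0.9  0.4 -0.6] 
 shift [-1.586e-01  1.000e-04 -8.000e-04] twist [-0.002  0.001  0.003]
```

```bash

python3 -m creep '[{"translation":[-0.02,0,0],"twist":[0,0,0],"hand":0},{"translation":[-0.06,0,0],"twist":[0,0,0],"hand":0},{"translation":[-0.1,0,0],"twist":[0,0,0],"hand":0},{"translation":[-0.14,0,0],"twist":[0,0,0],"hand":0},{"translation":[-0.155,-0.005,-0.02],"twist":[0,0,0],"hand":0}]'
python3 -m creep '[{"translation":[0,0,-0.035],"twist":[0,0,0],"hand":0},{"translation":[0,0,-0.075],"twist":[0,0,0],"hand":0},{"translation":[0,0,-0.115],"twist":[0.03,0,0],"hand":0},{"translation":[0,0.01,-0.135],"twist":[0.1,0,0],"hand":0},{"translation":[0,0.05,-0.14],"twist":[0.21,0,0],"hand":0}]'
python3 -c "
from h import *
go(.43,.3006,.2,0)"
```

```text
time: 16.05
tool_pos: [0.5601, -0.1428, 0.2002]
tool_rot: [-0.714, 1.562, -0.506]
contact_force: [0.0, -0.0, -2.2]
opening: 0.0374
time: 16.55
tool_pos: [0.4111, -0.1248, 0.1987]
tool_rot: [-0.622, 1.562, -0.631]
contact_force: [0.7, 0.9, -2.7]
opening: 0.0372
t 16.55 pos [ 0.4111 -0.1248  0.1987] open 0.0372 F [ 0.7  0.9 -2.7] 
 shift [-0.0035  0.4255  0.0149] twist [-0.01   0.007  0.005]
```

```bash

python3 -m creep '[{"translation":[0,0.046,0],"twist":[0,0,0],"hand":0},{"translation":[0,0.092,0],"twist":[0,0,0],"hand":0},{"translation":[0,0.138,0],"twist":[0,0,0],"hand":0},{"translation":[0,0.184,0],"twist":[0,0,0],"hand":0},{"translation":[0,0.23,0],"twist":[0,0,0],"hand":0}]'
python3 -m creep '[{"translation":[0,0.046,0.01],"twist":[0,0,0],"hand":0},{"translation":[0,0.092,0.02],"twist":[0,0,0],"hand":0},{"translation":[0,0.138,0.03],"twist":[0,0,0],"hand":0},{"translation":[0,0.184,0.04],"twist":[0,0,0],"hand":0},{"translation":[0,0.195,0.045],"twist":[0,0,0],"hand":0}]'
python3 -c "
from h import *
go(.4627,.3006,.09)"
```

```text
time: 17.05
tool_pos: [0.4125, 0.1069, 0.1973]
tool_rot: [-0.688, 1.562, -0.698]
contact_force: [1.4, 0.0, -4.0]
opening: 0.0374
time: 17.55
tool_pos: [0.4591, 0.3054, 0.1958]
tool_rot: [-0.607, 1.563, -0.613]
contact_force: [0.4, -0.7, -2.3]
opening: 0.0372
t 17.55 pos [0.4591 0.3054 0.1958] open 0.0372 F [ 0.4 -0.7 -2.3] 
 shift [ 0.1058 -0.0044  0.0029] twist [-0.006  0.006  0.004]
```

```bash

python3 -m creep '[{"translation":[0.03,-0.0045,0.003],"twist":[0,0.006,0.004],"hand":0},{"translation":[0.06,-0.0045,0.003],"twist":[0,0.006,0.004],"hand":0},{"translation":[0.085,-0.0045,0.003],"twist":[0,0.006,0.004],"hand":0},{"translation":[0.105,-0.0045,0.003],"twist":[0,0.006,0.004],"hand":0},{"translation":[0.105,-0.0045,0.003],"twist":[0,0.006,0.004],"hand":0}]'
python3 -c "
from h import *
go(.4627,.3006,.0508)"
```

```text
time: 18.05
tool_pos: [0.4607, 0.2989, 0.0877]
tool_rot: [-2.608, 1.563, -2.614]
contact_force: [-0.2, -0.5, -3.7]
opening: 0.0372
t 18.05 pos [0.4607 0.2989 0.0877] open 0.0372 F [-0.2 -0.5 -3.7] 
 shift [0.0369 0.0019 0.0023] twist [-0.007 -0.006  0.004]
```

```bash

python3 -m creep '[{"translation":[0.015,0.002,0.002],"twist":[0,-0.006,0.004],"hand":0},{"translation":[0.027,0.002,0.002],"twist":[0,-0.006,0.004],"hand":0},{"translation":[0.034,0.002,0.002],"twist":[0,-0.006,0.004],"hand":0},{"translation":[0.036,0.002,0.002],"twist":[0,-0.006,0.004],"hand":0},{"translation":[0.036,0.002,0.002],"twist":[0,-0.006,0.004],"hand":0}]'
python3 -c "
from h import *
go(.4627,.3006,.0508)"
```

```text
time: 18.55
tool_pos: [0.4625, 0.3007, 0.0519]
tool_rot: [2.527, 1.57, 2.52]
contact_force: [-0.4, 0.0, -3.5]
opening: 0.0371
t 18.55 pos [0.4625 0.3007 0.0519] open 0.0371 F [-0.4  0.  -3.5] 
 shift [ 0.0011 -0.0001  0.0002] twist [-0.007 -0.    -0.   ]
```

Release, lift, and go back to W4.

```bash

python3 -m creep '[{"translation":[0.001,0,0],"twist":[0,0,0],"hand":0},{"translation":[0.0015,0,0],"twist":[0,0,0],"hand":0},{"translation":[0.0015,0,0],"twist":[0,0,0],"hand":55},{"translation":[0.0015,0,0],"twist":[0,0,0],"hand":65},{"translation":[0.0015,0,0],"twist":[0,0,0],"hand":75}]'
python3 -m creep '[{"translation":[0,0,0],"twist":[0,0,0],"hand":75},{"translation":[-0.02,0,0],"twist":[0,0,0],"hand":75},{"translation":[-0.06,0,0],"twist":[0,0,0],"hand":100},{"translation":[-0.1,0,0],"twist":[0,0,0],"hand":100},{"translation":[-0.14,0,-0.02],"twist":[0,0,0],"hand":100}]'
python3 -m creep '[{"translation":[-0.02,-0.048,-0.015],"twist":[0,0,0],"hand":100},{"translation":[-0.02,-0.096,-0.025],"twist":[0,0,0],"hand":100},{"translation":[-0.02,-0.144,-0.03],"twist":[0,0,0],"hand":100},{"translation":[-0.02,-0.192,-0.03],"twist":[0,0,0],"hand":100},{"translation":[-0.02,-0.24,-0.03],"twist":[0,0,0],"hand":100}]'
python3 -m creep '[{"translation":[0,-0.048,0],"twist":[0,0,0],"hand":100},{"translation":[0,-0.096,0],"twist":[0,0,0],"hand":100},{"translation":[0,-0.144,0],"twist":[0,0,0],"hand":100},{"translation":[0,-0.192,0],"twist":[0,0,0],"hand":100},{"translation":[0,-0.24,0.01],"twist":[0,0,0],"hand":100}]'
python3 -c "
from h import *
go(.4505,-.219,.14)"
```

```text
time: 19.05
tool_pos: [0.4628, 0.3009, 0.0508]
tool_rot: [0.903, 1.57, 0.896]
contact_force: [-0.1, 0.7, -0.2]
opening: 0.0564
time: 19.55
tool_pos: [0.4442, 0.3008, 0.1925]
tool_rot: [0.474, 1.568, 0.466]
contact_force: [0.2, 0.5, -0.0]
opening: 0.0884
time: 20.05
tool_pos: [0.4117, 0.0594, 0.2126]
tool_rot: [0.282, 1.567, 0.275]
contact_force: [1.7, -0.1, -0.3]
opening: 0.0918
time: 20.55
tool_pos: [0.419, -0.1826, 0.2128]
tool_rot: [0.257, 1.567, 0.249]
contact_force: [1.4, -0.4, 0.6]
opening: 0.0922
t 20.55 pos [ 0.419  -0.1826  0.2128] open 0.0922 F [ 1.4 -0.4  0.6] 
 shift [ 0.0729 -0.0363  0.0315] twist [-0.008  0.004 -0.001]
```

```bash

python3 -m creep '[{"translation":[0,-0.02,0.02],"twist":[-0.008,0,0],"hand":100},{"translation":[0.02,-0.036,0.031],"twist":[-0.008,0,0],"hand":100},{"translation":[0.05,-0.036,0.031],"twist":[-0.008,0,0],"hand":100},{"translation":[0.073,-0.036,0.031],"twist":[-0.008,0,0],"hand":100},{"translation":[0.073,-0.036,0.031],"twist":[-0.008,0,0],"hand":100}]' 50
python3 -c "
from h import *
go(.4505,-.219,.045)
a=robot.read_camera('side')[190:290,260:360]; cv2.imwrite('pics/t6.png',cv2.resize(a,(600,600),interpolation=2))"
```

```text
time: 21.05
tool_pos: [0.4484, -0.2178, 0.1373]
tool_rot: [1.82, 1.566, 1.82]
contact_force: [-0.3, 0.4, 0.3]
opening: 0.0916
t 21.05 pos [ 0.4484 -0.2178  0.1373] open 0.0916 F [-0.3  0.4  0.3] 
 shift [ 0.0922 -0.0016  0.0022] twist [-0.    -0.001 -0.005]
```

View pics/t6.png

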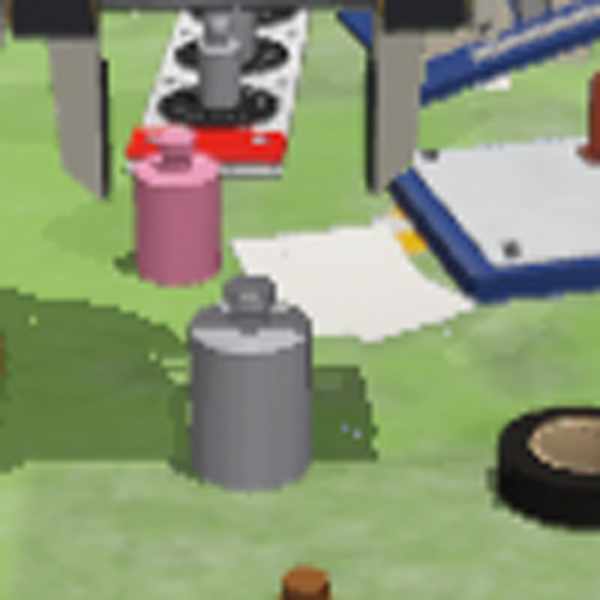

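The fingers (inner faces at crop 105 and 370) straddle W4 (250,390). Descending.

```bash

python3 -m creep '[{"translation":[0.02,-0.0015,0.003],"twist":[0,0,0],"hand":100},{"translation":[0.045,-0.0015,0.003],"twist":[0,0,0],"hand":100},{"translation":[0.07,-0.0015,0.003],"twist":[0,0,0],"hand":100},{"translation":[0.085,-0.0015,0.003],"twist":[0,0,-0.005],"hand":100},{"translation":[0.09,-0.0015,0.003],"twist":[0,0,-0.005],"hand":90}]' 50
python3 -m creep '[{"translation":[0,0,0],"twist":[0,0,0],"hand":70},{"translation":[0,0,0],"twist":[0,0,0],"hand":40},{"translation":[0,0,0],"twist":[0,0,0],"hand":0},{"translation":[0,0,0],"twist":[0,0,0],"hand":0},{"translation":[0,0,0],"twist":[0,0,0],"hand":0}]' 50
python3 -m creep '[{"translation":[0,0,0],"twist":[0,0,0],"hand":0},{"translation":[0,0,0],"twist":[0,0,0],"hand":0},{"translation":[0,0,0],"twist":[0,0,0],"hand":0}]'
python3 -c "
from h import *
go(.42,-.2,.2)"
```

```text
time: 21.6
tool_pos: [0.4528, -0.2196, 0.0493]
tool_rot: [-0.992, 1.568, -0.991]
contact_force: [1.1, 0.1, 0.2]
opening: 0.0879
time: 22.1
tool_pos: [0.453, -0.2197, 0.0498]
tool_rot: [-0.897, 1.567, -0.896]
contact_force: [-0.5, 0.4, 0.2]
opening: 0.0485
time: 22.4
tool_pos: [0.4528, -0.2196, 0.0497]
tool_rot: [-0.95, 1.568, -0.949]
contact_force: [-1.3, -0.3, 0.2]
opening: 0.0451
t 22.4 pos [ 0.4528 -0.2196  0.0497] open 0.0451 F [-1.3 -0.3  0.2] 
 shift [-0.1504  0.0192 -0.0326] twist [0.    0.002 0.003]
```

```bash

python3 -m creep '[{"translation":[-0.02,0,0],"twist":[0,0,0],"hand":0},{"translation":[-0.06,0,0],"twist":[0,0,0],"hand":0},{"translation":[-0.1,0,-0.01],"twist":[0,0,0],"hand":0},{"translation":[-0.135,0.01,-0.03],"twist":[0,0,0],"hand":0},{"translation":[-0.15,0.04,-0.035],"twist":[0,0,0],"hand":0}]'
python3 -m creep '[{"translation":[0,0.048,0],"twist":[0,0,0],"hand":0},{"translation":[0,0.096,0],"twist":[0,0,0],"hand":0},{"translation":[0,0.144,0],"twist":[0,0,0],"hand":0},{"translation":[0,0.192,0],"twist":[0,0,0],"hand":0},{"translation":[0,0.24,0],"twist":[0,0,0],"hand":0}]'
python3 -m creep '[{"translation":[0,0.048,0],"twist":[0,0,0],"hand":0},{"translation":[0,0.096,0],"twist":[0,0,0],"hand":0},{"translation":[0,0.144,0],"twist":[0,0,0],"hand":0},{"translation":[0,0.192,0.01],"twist":[0,0,0],"hand":0},{"translation":[0,0.24,0.02],"twist":[0,0,0],"hand":0}]'
python3 -c "
from h import *
go(.4717,.38,.2)"
```

```text
time: 22.9
tool_pos: [0.4173, -0.1808, 0.2022]
tool_rot: [-0.841, 1.563, -0.843]
contact_force: [0.9, 0.5, -3.6]
opening: 0.0449
time: 23.4
tool_pos: [0.4172, 0.061, 0.2006]
tool_rot: [-0.865, 1.563, -0.868]
contact_force: [0.9, 0.1, -2.1]
opening: 0.0452
time: 23.9
tool_pos: [0.4372, 0.303, 0.1989]
tool_rot: [-0.994, 1.563, -0.996]
contact_force: [1.3, -0.7, -2.9]
opening: 0.0451
t 23.9 pos [0.4372 0.303  0.1989] open 0.0451 F [ 1.3 -0.7 -2.9] 
 shift [-0.0014  0.077   0.0344] twist [-0.002  0.004  0.006]
```

```bash

python3 -m creep '[{"translation":[0,0.04,0.017],"twist":[0,0.004,0.006],"hand":0},{"translation":[0,0.077,0.034],"twist":[0,0.004,0.006],"hand":0},{"translation":[0.03,0.077,0.034],"twist":[0,0.004,0.006],"hand":0},{"translation":[0.06,0.077,0.034],"twist":[0,0.004,0.006],"hand":0},{"translation":[0.09,0.077,0.034],"twist":[0,0.004,0.006],"hand":0}]'
python3 -c "
from h import *
go(.4717,.38,.0595)"
```

```text
time: 24.4
tool_pos: [0.4711, 0.3795, 0.1066]
tool_rot: [-2.477, 1.569, -2.479]
contact_force: [-0.1, -0.5, -4.4]
opening: 0.0449
t 24.4 pos [0.4711 0.3795 0.1066] open 0.0449 F [-0.1 -0.5 -4.4] 
 shift [0.0471 0.0006 0.0007] twist [-0.001 -0.001  0.001]
```

```bash

python3 -m creep '[{"translation":[0.02,0,0.001],"twist":[0,0,0],"hand":0},{"translation":[0.034,0,0.001],"twist":[0,0,0],"hand":0},{"translation":[0.042,0,0.001],"twist":[0,0,0],"hand":0},{"translation":[0.045,0,0.001],"twist":[0,0,0],"hand":0},{"translation":[0.045,0,0.001],"twist":[0,0,0],"hand":0}]'
python3 -c "
from h import *
go(.4717,.38,.0592)"
```

```text
time: 24.9
tool_pos: [0.4723, 0.3796, 0.062]
tool_rot: [-2.404, 1.57, -2.405]
contact_force: [0.7, 0.8, -3.1]
opening: 0.045
t 24.9 pos [0.4723 0.3796 0.062 ] open 0.045 F [ 0.7  0.8 -3.1] 
 shift [ 0.0028  0.0004 -0.0006] twist [-0.001 -0.001  0.001]
```

```bash

python3 -m creep '[{"translation":[0.002,0,-0.0005],"twist":[0,0,0],"hand":0},{"translation":[0.003,0,-0.0005],"twist":[0,0,0],"hand":0},{"translation":[0.003,0,-0.0005],"twist":[0,0,0],"hand":0},{"translation":[0.003,0,-0.0005],"twist":[0,0,0],"hand":60},{"translation":[0.003,0,-0.0005],"twist":[0,0,0],"hand":70}]'
python3 -m creep '[{"translation":[0,0,0],"twist":[0,0,0],"hand":80},{"translation":[0,0,0],"twist":[0,0,0],"hand":80},{"translation":[-0.02,0,0],"twist":[0,0,0],"hand":80},{"translation":[-0.06,0,0],"twist":[0,0,0],"hand":100},{"translation":[-0.1,0,0],"twist":[0,0,0],"hand":100}]'
python3 -m creep '[{"translation":[-0.04,-0.03,-0.03],"twist":[0,0,0],"hand":100},{"translation":[-0.06,-0.078,-0.04],"twist":[0,0,0],"hand":100},{"translation":[-0.06,-0.126,-0.05],"twist":[0,0,0],"hand":100},{"translation":[-0.06,-0.174,-0.05],"twist":[0,0,0],"hand":100},{"translation":[-0.06,-0.222,-0.05],"twist":[0,0,0],"hand":100}]'
python3 -m creep '[{"translation":[0,-0.048,0],"twist":[0,0,0],"hand":100},{"translation":[0,-0.096,0],"twist":[0,0,0],"hand":100},{"translation":[0,-0.144,0],"twist":[0,0,0],"hand":100},{"translation":[0,-0.192,0],"twist":[0,0,0],"hand":100},{"translation":[0,-0.24,0],"twist":[0,0,0],"hand":100}]'
python3 - <<'E'
from h import *
go(.42,-.2,.2)
t=robot.read_camera('top'); s=robot.read_camera('side'); cv2.imwrite('pics/topf.png',t)
a=cv2.resize(t[195:245,160:320],(800,250),interpolation=2); b=cv2.resize(s[150:290,260:400],(350,350),interpolation=2); c=cv2.resize(t[160:250,325:485],(450,253),interpolation=2)
o=np.zeros((600,800,3),np.uint8); o[:250]=a; o[250:,:350]=b; o[250:503,350:]=c; cv2.imwrite('pics/f.png',o)
E
```

```text
time: 25.4
tool_pos: [0.4723, 0.3799, 0.0597]
tool_rot: [0.39, 1.57, 0.389]
contact_force: [0.6, -0.1, 0.2]
opening: 0.0567
time: 25.9
tool_pos: [0.4719, 0.3796, 0.1604]
tool_rot: [-2.359, 1.57, -2.361]
contact_force: [0.3, -0.3, -0.3]
opening: 0.085
time: 26.4
tool_pos: [0.421, 0.1609, 0.2214]
tool_rot: [-0.215, 1.569, -0.215]
contact_force: [1.9, -0.5, 0.8]
opening: 0.0919
time: 26.9
tool_pos: [0.4207, -0.0811, 0.2219]
tool_rot: [-0.235, 1.568, -0.236]
contact_force: [1.2, 0.2, 0.3]
opening: 0.092
t 26.9 pos [ 0.4207 -0.0811  0.2219] open 0.092 F [1.2 0.2 0.3] 
 shift [ 0.022  -0.1189 -0.0008] twist [-0.     0.003  0.001]
```

View pics/f.png

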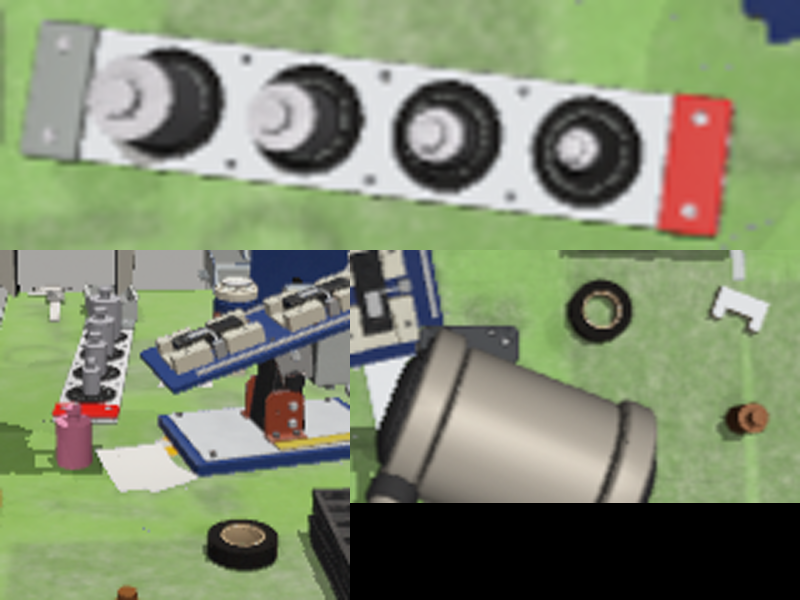

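All four stand upright, with tape and nest in place. Checking the offsets numerically from the top-face centres: W4 (131,98), W3 (284,116), W2 (437,132), W1 (577,149).

```bash
python3 -c "
from h import *
for n,(u,v),z,p in(('w4',(131,98),.067,(.4717,.38)),('w3',(284,116),.058,(.4627,.3006)),('w2',(437,132),.049,(.4537,.221)),('w1',(577,149),.041,(.445,.1416))):
  q=ray('top',160+(u+.5)/5-.5,195+(v+.5)/5-.5,z); print(n,((q-p)*1000).round(1),'mm')"
```

```text
w4 [-1.5 -0.2] mm
w3 [-1.2 -0.9] mm
w2 [-0.1 -2.5] mm
w1 [0.1 1.5] mm
```

All four are within 3 mm, and the robot is clear of everything. Handing in.

```bash
python3 -c "
from cell import robot
print(robot.hand_in())"
```

```text
the job is handed in; nothing more can be done
None
```

The four steel weights stand upright on the rack pads, smallest next to the red cap and largest at the grey end, and the job is handed in. It took about 27 s of robot time.

- **Placement:** the last top view put every weight within 3 mm of its pad's centre (limit 12 mm), by calibrated rays from hand-picked pixels. W2 was furthest off, at 2.5 mm.
- **Tape roll and nest block:** neither looked moved in the last pictures, but I judged that by eye. The arm never went near either of them.
- **Contact:** the gripper was raised and touching nothing when I handed in. Force readings stayed below about 5 N.
- **Checks:** none failed. Before the first grasp the two cameras disagreed by up to 9 mm on W1's position. I trusted the top view, and the grasp and placing bore it out.

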